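Swing a sample bottle upright against the bench stop and stand it on the balance

TASK

Take the orange-capped sample bottle out of its sloping rest and, while holding it, push its foot against the face of the aluminium stop bar until the bottle has swung upright, cap up. Then set it down gently, standing upright and wholly on the round steel pan of the balance, let go of it, and leave the green box, the wash bottle and the beaker where they are.

Things in the scene. Friction and masses are not known exactly. Their poses are not given: they have to be found in the camera images.
- bottle_center (a point): Centre, half-way up the axis, of the loose sample bottle: off-white cylinder 38 mm in diameter, yellow band near its flat foot, orange cap (36 mm in diameter, topmost 26 mm); 130 mm long, about 0.14 kg. z runs from foot to cap. At the start it leans 40 degrees from vertical in the rest, foot low. Grip it across from straight above, about 27 mm from here towards the cap; it lifts straight up.
- rest: Fixed sloping bottle rest: white base plate 140 x 70 x 8 mm with a grey V trough and a foot plate. Origin: centre of its underside on the bench, z up. The trough slopes down towards its own +x: the bottle's cap points to -x and its foot to +x, the foot's centre at x = 45 mm, 32 mm above the bench.
- bar_edge (a point): Middle of the upper edge of the flat face of the fixed aluminium stop bar, bolted to the bench. The face is upright, 140 mm long along this point's y, 60 mm high from the bench up to this edge, and looks to the point's own -x (roughly towards the robot); the bar is 20 mm thick behind it, with a 6 mm high flange behind that.
- stop_bar: The same fixed stop bar; origin on the bench straight below bar_edge, same axes.
- pan_center (a point): Centre of the top of the balance's round steel pan: flat, 120 mm in diameter, 72 mm above the bench, fixed; z up.
- balance: Fixed bench balance, white, 240 mm deep (x) by 180 mm wide (y), body 54 mm high, keys and display on its -x end; origin at the centre of its underside on the bench; the pan's centre lies at x = 40 mm in its frame.
- tube_box_center (a point): Centre of a bystander: closed green tube box with a white lid, 90 x 130 x 56 mm, loose; leave alone.
- wash_bottle_center (a point): Centre of a bystander: white round bottle with a blue cap, 64 mm in diameter, 150 mm high, standing loose; leave alone.
- beaker_center (a point): Centre of a bystander: empty glass beaker, 72 mm in diameter, 90 mm high, standing loose; leave alone.
- bottle: The same sample bottle; origin at the centre of its flat foot, z towards the cap. The upper 70 mm stick out of the rest, free on both sides. Held between two flat pads with 20 to 40 N it does not sag, but turns about the line through the pads when its foot is pushed sideways with a few newtons.
Mind the look-alikes: they are no part of the job. What is shaped like the stop_bar but purple is not meant.

How it is judged:
On the way, in this order (a step that is already met when the one before it is completed fails the run):
1. the held bottle, still leaning (more than 23 degrees from upright), is pushed against the stop bar (contact force between the fingers and bottle above 1 N and contact force between bottle and stop_bar above 0.3 N and angle between bottle_center's own z axis and vertical above 0.4 rad), for 0.05 s.
2. still held and still touching the stop bar, the bottle has come upright within 11 degrees, cap up (contact force between the fingers and bottle above 1 N and contact force between bottle and stop_bar above 0.3 N and angle between bottle_center's own z axis and vertical below 0.2 rad), for 0.1 s.
At the end, for the whole second after the job is handed in: The bottle stands on the balance's pan, cap up, within 5 degrees of vertical, its axis within 42 mm of the pan's centre and its centre 60 to 70 mm above the pan's top, at rest and released (angle between bottle_center's own z axis and vertical below 0.08 rad and horizontal distance between bottle_center and pan_center below 0.042 m and z of bottle_center in the frame of pan_center between 0.06 and 0.07 m and linear speed of bottle below 0.02 m/s and contact force between the fingers and bottle below 0.1 N); the robot touches nothing.
It fails at once if the bottle is slammed or pressed on the balance with more than 40 N (contact force between bottle and balance above 40 N).
It fails at once if the bottle topples over (more than 80 degrees from upright) (angle between bottle_center's own z axis and vertical above 1.4 rad).
It fails at once if the green box is moved by more than 25 mm (distance of tube_box_center from where it was at the start of the episode above 0.025 m).
It fails at once if the wash bottle is moved by more than 25 mm (distance of wash_bottle_center from where it was at the start of the episode above 0.025 m).
It fails at once if the beaker is moved by more than 25 mm (distance of beaker_center from where it was at the start of the episode above 0.025 m).
It also fails if it takes over 54 s, if anything falls off the work surface, if the arm or the gripper's body presses on something with over 40 N, if the wrist force passes 120 N, or if a joint passes its speed limit or range.

ROBOT

A 7-joint arm with a two-finger parallel gripper is mounted at the origin on the work surface. World frame = base frame: x ahead of the robot, y to its left, z up, the work surface at z = 0. Lengths are in m, angles in rad, forces in N, time in s.
With the tool pointing down it reaches from about 0.425 to 0.95 m from the base axis. Payload 4.7 kg.
Tool frame: the origin (TCP) lies between the finger pads; the fingertips stand 25 mm ahead of it and the grasp point (between the pads) lies 6 mm ahead of it; x points along the fingers, z is the direction in which the jaws open and shut, and the axes are right-handed (so a half turn about x gives the same grasp; the last joint's range is limited). The gripper opens to 85 mm and grips with 20 to 120 N. Pads are 22 mm wide; open, the fingers measure 114 mm over their backs; the gripper's body (76 mm by 85 mm) begins 54 mm behind the grasp point. The pads swing forward as they close: fully open they stand 13 mm farther back than shut.
Start: joints at [-1.358, 0.469, -0.049, 1.532, 0.024, 1.141, -0.082], TCP at [0.162, 0.655, 0.256] pointing down, gripper open.
Joint ranges: [-2.59, 2.59], [-0.33, 1.99], [-1.39, 1.29], [0.1, 2.45], [-1.04, 4.18], [0.21, 1.99], [-2.66, 2.66]. Speed limits (rad/s): [2.57, 2.57, 3.14, 3.14, 3.14, 3.14, 3.14].

INTERFACE

Orientations are given as a 3x3 rotation matrix whose columns are the frame's x, y, z axes.
In Python, from rig import * gives the robot as it stands. Calls block until the motion is done:
- movep(position, orientation): joint-space move of the TCP to a pose.
- move_l(position, attitude=None, feed=0.15, until_force=None): straight line of the TCP; attitude=None keeps the orientation; feed is the mean speed in m/s. With until_force (N) it stops when the force on the tool has changed by that much, and returns True; else False.
- move_joints(angles): joint-space move.
- command_gripper(opening, newtons=None): finger opening in m; newtons is the grip in N (None keeps the last); returns when the fingers have stopped.
- sleep(seconds).
- inverse_kinematics(position, orientation): joint angles nearest the present ones, or None.
- sense(): the state.
- camera(name): name is "scene" or "side" or "wrist"; returns (picture, depth): 420x560x3 uint8, red, green, blue; 420x560 float32, m along the optical axis (not along the pixel's ray), 0 where there is no reading.
- camera_params(name): a dict with "K" (3x3 intrinsics, pixels), "dist" ([k1, k2, p1, p2, k3] as OpenCV has them; the pictures are not rectified), "position" and "rotation" of the camera in the world; the wrist camera has in their place "tool_from_camera" (4x4, takes a point from camera to tool coordinates, whose origin is the TCP and whose axes are the tool frame's). Camera axes: x right, y down, z forward; pixel columns grow to the right and rows downward; lengths in m; the calibration is good to about 2 mm. A picture is of the moment at which its call begins: read the wrist's pose just before it. camera_params takes no time and is no camera call.
A pose or a line that the arm cannot do raises Unreachable and nothing moves.
- finish_job(): hands the job in, once; it reports no verdict.
The state is a dict: "time_s": time; "joint_pos": joint angles; "qd": joint speeds; "joint_efforts": joint torques, N m; "position": TCP position; "tcp_rot": TCP orientation; "wrist_force": force on the tool from outside, world axes, zero at the start; "ft_torque": the same for the moment, N m; "finger_gap": finger opening in m.
Only numpy, scipy, OpenCV 4.12 (cv2) and the standard library are available. Lean on these libraries where they do the work, as an engineer would, in place of code of your own. Each camera call takes 0.05 s, during which the arm holds its last target.

## Working session

There is one attempt and no reset: what is moved stays moved. The work goes in short steps, each a Python script; the robot and the scene stay as the last script left them, time stands still between calls to the robot, and variables do not carry over. Pictures are saved under pics/ and viewed, and the job is handed in when it is done.

```bash
ls; mkdir -p pics; python3 - <<'E'
from rig import *
import cv2, numpy as np
s=sense(); print(s['time_s'],s['position'],s['tcp_rot'],s['finger_gap'])
for n in ['scene','side']:
    p,d=camera(n); cv2.imwrite(f'pics/{n}0.png',p[:,:,::-1]); np.savez(f'/tmp/{n}0.npz',p=p,d=d)
    print(n,camera_params(n))
print(camera_params('wrist'))
E
```

```text
pics
0.0 [0.16148556 0.65485572 0.25526241] [[-3.98029731e-04 -9.70916911e-01  2.39416360e-01]
 [-1.88090041e-03  2.39416682e-01  9.70915091e-01]
 [-9.99998152e-01 -6.38652578e-05 -1.92149298e-03]] 0.08569597873325309
scene {'K': array([[522.55917376,   0.        , 279.37909025],
       [  0.        , 522.55917376, 217.448344  ],
       [  0.        ,   0.        ,   1.        ]]), 'dist': array([-0.01373891,  0.        ,  0.        ,  0.        ,  0.        ]), 'position': array([1.13677559, 0.35209948, 1.2623705 ]), 'rotation': array([[-0.50808971,  0.75217367, -0.41961841],
       [ 0.86125089,  0.43826716, -0.25723298],
       [-0.00957891, -0.49209416, -0.87048928]])}
side {'K': array([[400.28464399,   0.        , 278.40996374],
       [  0.        , 400.28464399, 212.28531515],
       [  0.        ,   0.        ,   1.        ]]), 'dist': array([-0.09961333,  0.        ,  0.        ,  0.        ,  0.        ]), 'position': array([ 0.27789577, -0.76210424,  1.11542836]), 'rotation': array([[ 0.9344246 , -0.28039742,  0.21960865],
       [-0.35615215, -0.73128151,  0.58170696],
       [-0.00251339, -0.62177539, -0.78319158]])}
{'K': array([[322.07518239,   0.        , 286.87112708],
       [  0.        , 322.07518239, 207.04189102],
       [  0.        ,   0.        ,   1.        ]]), 'dist': array([-0.03675297,  0.        ,  0.        ,  0.        ,  0.        ]), 'tool_from_camera': array([[-5.88679283e-04, -2.97625900e-01,  9.54682396e-01,
        -1.18256656e-01],
       [ 5.62061305e-04, -9.54682509e-01, -2.97625588e-01,
         7.71639721e-02],
       [ 9.99999669e-01,  3.61384015e-04,  7.29285817e-04,
        -1.21934086e-04],
       [ 0.00000000e+00,  0.00000000e+00,  0.00000000e+00,
         1.00000000e+00]])}
```

View pics/scene0.png

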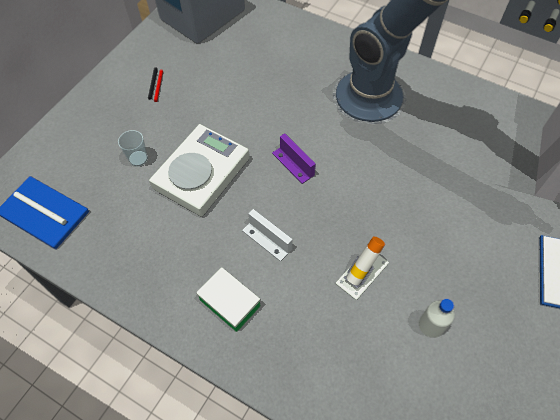

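View pics/side0.png

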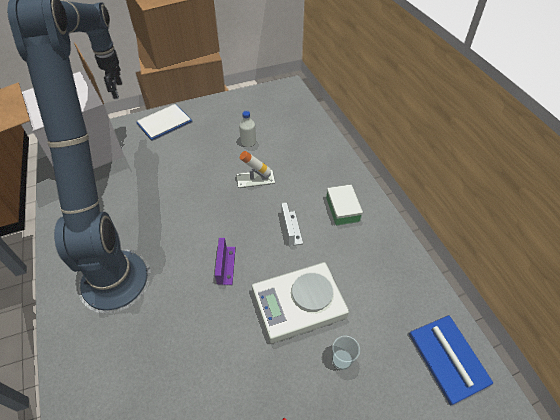

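Scene view: bottle in its rest (cap 375,244; foot about 358,280), aluminium bar (270,230), purple look-alike (295,158), pan (190,170), green box (229,297), wash bottle (438,318), beaker (132,148). The side view shows the same layout. Next I measure these points from depth.

```bash
cat > h.py <<'E'
import numpy as np, cv2
def cloud(d,K,dist,R,t):
    h,w=d.shape; u,v=np.meshgrid(np.arange(w),np.arange(h))
    pts=np.stack([u,v],-1).reshape(-1,1,2).astype(np.float64)
    n=cv2.undistortPoints(pts,K,dist).reshape(h,w,2)
    c=np.dstack([n[...,0]*d,n[...,1]*d,d])
    P=c@np.asarray(R).T+np.asarray(t); P[d<=0]=np.nan
    return P
E
cat > m.py <<'E'
from rig import *
from h import *
for n in ['scene','side']:
    z=np.load(f'/tmp/{n}0.npz'); p=z['p'];c=camera_params(n)
    P=cloud(z['d'],c['K'],c['dist'],c['rotation'],c['position']); np.save(f'/tmp/{n}P.npy',P)
    hsv=cv2.cvtColor(p,cv2.COLOR_RGB2HSV)
    H,S,V=hsv[...,0],hsv[...,1],hsv[...,2]
    X,Y,Z=P[...,0],P[...,1],P[...,2]
    # bench check
    m=(S<40)&(np.abs(Z)<.01)&(X>.3)&(X<.9)&(abs(Y)<.5); print(n,'bench z',np.median(Z[m]))
    ws=(X>.2)&(X<1.2)&(abs(Y)<.7)
    def rep(name,m):
        m=m&ws; 
        if m.sum()<5: print(name,'none');return
        print(name,m.sum(),'mean',P[m].mean(0).round(4),'med',np.median(P[m],0).round(4),'min',np.percentile(P[m],2,axis=0).round(4),'max',np.percentile(P[m],98,axis=0).round(4))
    rep('orange',(H>4)&(H<16)&(S>150)&(Z>.02))
    rep('yellow',(H>17)&(H<32)&(S>120)&(Z>.01))
    rep('purple',(H>130)&(H<150)&(S>120))
    rep('green',(H>50)&(H<85)&(S>100)&(Z<.06)&(Z>0.005))
    rep('blue',(H>100)&(H<125)&(S>150)&(Z>.1))
    rep('pan',(abs(Z-.072)<.006)&(S<60)&(np.hypot(X-.6,Y+.2)<.6))
    rep('bartop',(abs(Z-.06)<.005)&(S<60))
    lab=((Z>.01)&ws).astype(np.uint8)
    k,L,st,ce=cv2.connectedComponentsWithStats(lab)
    for i in range(1,k):
        if st[i,4]>40:
            m=L==i; print(i,st[i],np.percentile(P[m],[2,98],axis=0).round(3).tolist(),p[m].mean(0).astype(int))
E
python3 m.py
```

```text
scene bench z 0.0001330669839059162
orange 190 mean [0.5394 0.2567 0.1318] med [0.5412 0.257  0.1321] min [0.5181 0.2402 0.1203] max [0.5544 0.2725 0.1422]
yellow 135 mean [0.5978 0.2458 0.0673] med [0.5977 0.2458 0.0679] min [0.5864 0.2274 0.0534] max [0.6085 0.2637 0.0785]
purple 1012 mean [ 0.3532 -0.0733  0.0298] med [ 0.354  -0.0735  0.024 ] min [ 0.3186 -0.1394  0.0016] max [ 0.39   -0.0079  0.064 ]
green 216 mean [0.8336 0.03   0.0227] med [0.8437 0.0544 0.0227] min [ 0.7796 -0.0657  0.0074] max [0.8622 0.0676 0.0384]
blue 140 mean [0.6062 0.4591 0.1487] med [0.6064 0.4592 0.1493] min [0.5918 0.4473 0.1398] max [0.618  0.4714 0.1531]
pan 1398 mean [ 0.5607 -0.2917  0.0723] med [ 0.5616 -0.2931  0.0723] min [ 0.5051 -0.5153  0.0668] max [0.6125 0.2554 0.0773]
bartop 3160 mean [ 0.6366 -0.1286  0.0577] med [ 0.6047 -0.0588  0.0573] min [ 0.4115 -0.477   0.0551] max [0.8496 0.2492 0.0635]
1 [149  67   9  25  72] [[0.25, -0.66, 0.01], [0.342, -0.608, 0.019]] [40 41 43]
3 [155  69   8  29  74] [[0.251, -0.638, 0.01], [0.351, -0.58, 0.018]] [191  27  20]
11 [ 149  124  101   93 5104
[... 1861 characters left out ...]
142 117  50  23 414] [[0.212, 0.625, 0.01], [0.404, 0.699, 0.022]] [197 201 201]
6 [240 151  32  35 452] [[0.521, 0.22, 0.01], [0.619, 0.266, 0.14]] [146 129 107]
29 [ 327  185   36   39 1048] [[0.757, -0.073, 0.013], [0.854, 0.059, 0.06]] [184 192 181]
31 [281 203  14  42 319] [[0.571, -0.083, 0.013], [0.609, 0.054, 0.063]] [176 180 178]
38 [214 238  13  45 377] [[0.31, -0.139, 0.012], [0.371, -0.013, 0.063]] [104  65 132]
44 [ 252  263   97   80 4995] [[0.401, -0.382, 0.021], [0.632, -0.207, 0.075]] [193 198 192]
52 [ 409  315   83   87 3621] [[0.781, -0.696, 0.015], [0.916, -0.495, 0.039]] [ 71 104 171]
53 [332 335  28  35 602] [[0.534, -0.52, 0.013], [0.601, -0.453, 0.092]] [131 141 140]
```

```bash
cat > fit.py <<'E'
from rig import *
from h import *
from scipy.optimize import least_squares
for n in ['scene','side']:
    p=np.load(f'/tmp/{n}0.npz')['p']; P=np.load(f'/tmp/{n}P.npy'); X,Y,Z=P[...,0],P[...,1],P[...,2]
    hsv=cv2.cvtColor(p,cv2.COLOR_RGB2HSV); H,S,V=[hsv[...,i].astype(int) for i in range(3)]
    # pan: disc at z .072, mask then ellipse in world xy
    m=(abs(Z-.072)<.004)&(np.hypot(X-.56,Y+.293)<.075); q=P[m]
    hull=cv2.convexHull(q[:,:2].astype(np.float32)); (c,r)=cv2.minEnclosingCircle(hull)
    print(n,'pan',np.round(c,4),round(r,4),'centroid',q.mean(0).round(4))
    # bar
    b=(abs(Z-.06)<.0035)&(X>.56)&(X<.63)&(Y>-.1)&(Y<.08); q=P[b]
    rect=cv2.minAreaRect((q[:,:2]*1000).astype(np.float32)); print(' bartop',b.sum(),rect,q[:,2].mean(), (cv2.boxPoints(rect)/1000).round(4).tolist())
    # bar all pts
    b=(Z>.012)&(Z<.066)&(X>.56)&(X<.63)&(Y>-.1)&(Y<.08); q=P[b]; f=q[q[:,2]<.052]
    if len(f)>20:
        v=cv2.fitLine((f[:,:2]).astype(np.float32),cv2.DIST_HUBER,0,.01,.01).ravel(); print(' face line',len(f),v.round(4),'Zrange',f[:,2].min().round(3))
    # bottle
    ws=(X>.5)&(X<.65)&(Y>.2)&(Y<.3)&(Z>.045)
    body=ws&(((H>17)&(H<32)&(S>100))|((V>150)&(S<70)))
    cap=ws&(H>4)&(H<16)&(S>150)
    B=P[body];C=P[cap]
    def axis(yaw,t=np.radians(40)):return np.array([-np.sin(t)*np.cos(yaw),-np.sin(t)*np.sin(yaw),np.cos(t)])
    def res(x,B=B,C=C):
        a=axis(x[3],x[4]); f=x[:3]; r=[]
        for Q,R in((B,.019),(C,.018)):
            w=Q-f; s=w@a; d=np.linalg.norm(w-np.outer(s,a),axis=1)-R
            d=np.where(s>.129, np.minimum(abs(d),abs(s-.13)),d)
            r.append(d)
        return np.r_[np.concatenate(r)/.003,(x[2]-.032)/.002,(x[4]-np.radians(40))/.02]
    for t in range(1):
        s=least_squares(res,[.62,.235,.032,-.2,np.radians(40)],loss='soft_l1')
        x=s.x;a=axis(x[3],x[4]);sC=(C-x[:3])@a
        print(' bottle',len(B),len(C),x.round(4),'tilt',np.degrees(x[4]).round(1),'rms mm',np.std(s.fun)*3,'cap s range',np.percentile(sC,[2,98]).round(4),'body s',np.percentile((B-x[:3])@a,[2,98]).round(4),'center',(x[:3]+.065*a).round(4))
    # rest plate z .008
    m=(abs(Z-.008)<.004)&(X>.5)&(X<.7)&(Y>.17)&(Y<.31)&(V>150)&(S<60); q=P[m]
    rect=cv2.minAreaRect((q[:,:2]*1000).astype(np.float32)); print(' rest',m.sum(),rect)
    m=(Z>.01)&(X>.5)&(X<.67)&(Y>-.6)&(Y<-.4);
    q=P[m];print(' beaker',(np.percentile(q,[1,99],axis=0)).round(3).tolist())
E
python3 fit.py
```

```text
scene pan [ 0.5586 -0.2907] 0.0621 centroid [ 0.5596 -0.2902  0.0722]
 bartop 304 ((591.5777587890625, -12.575462341308594), (141.28414916992188, 21.975257873535156), 79.37493133544922) 0.05988318603583066 [[0.567799985408783, -0.07999999821186066], [0.5893999934196472, -0.08399999886751175], [0.6154000163078308, 0.05480000004172325], [0.5938000082969666, 0.05889999866485596]]
 face line 293 [ 0.1731  0.9849  0.6028 -0.0019] Zrange 0.012
 bottle 522 190 [ 0.6075  0.241   0.0324 -0.2045  0.7036] tilt 40.3 rms mm 2.1418648637775055 cap s range [0.1056 0.1311] body s [0.0063 0.102 ] center [0.5664 0.2496 0.082 ]
 rest 498 ((599.9771728515625, 240.9313507080078), (198.72320556640625, 135.77235412597656), 0.11601010710000992)
 beaker [[0.533, -0.521, 0.012], [0.602, -0.451, 0.094]]
side pan [ 0.5601 -0.2913] 0.0605 centroid [ 0.5592 -0.2936  0.0723]
 bartop 181 ((592.4769897460938, -13.495857238769531), (140.1288299560547, 19.758935928344727), 79.45330810546875) 0.0596131883206165 [[0.5698999762535095, -0.08060000091791153], [0.5893999934196472, -0.08420000225305557], [0.6150000095367432, 0.053599998354911804], [0.5956000089645386, 0.05719999969005585]]
 face line 104 [ 0.1469  0.9891  0.5821 -0.0252] Zrange 0.012
 bottle 149 75 [ 0.6086  0.2416  0.0334 -0.2036  0.7027] tilt 40.3 rms mm 3.1679255458261233 cap s range [0.1055 0.1312] body s [0.0075 0.1004] center [0.5675 0.2501 0.083 ]
 rest 225 ((566.8135986328125, 249.91043090820312), (74.04573822021484, 138.16717529296875), 78.742919921875)
 beaker [[0.534, -0.52, 0.012], [0.602, -0.452, 0.093]]
```

```bash
cat >> h.py <<'E'
def ori(yaw):  # tool down, jaws perpendicular to heading yaw
    x=np.array([0,0,-1.]); z=np.array([-np.sin(yaw),np.cos(yaw),0]); return np.stack([x,np.cross(z,x),z],1)
YB=-.204; YBAR=-.187
A=np.array([-np.sin(np.radians(40))*np.cos(YB),-np.sin(np.radians(40))*np.sin(YB),np.cos(np.radians(40))])
CEN=np.array([.567,.2498,.0822]); G=CEN+.027*A
FACE=np.array([.5818,-.0112,.06]); NF=np.array([np.cos(YBAR),np.sin(YBAR),0]) # into the bar
PAN=np.array([.5593,-.2915,.072])
OFF=np.array([0,0,.006]) # TCP above grasp point
def wcloud(d,c,s):
    T=c['tool_from_camera']; R=s['tcp_rot']@T[:3,:3]; t=s['tcp_rot']@T[:3,3]+s['position']
    return cloud(d,c['K'],c['dist'],R,t)
E
python3 - <<'E'
from rig import *
from h import *
print(G,ori(YB))
movep(G+OFF+[0,0,.12],ori(YB))
s=sense(); p,d=camera('wrist'); cv2.imwrite('pics/w1.png',p[:,:,::-1])
P=wcloud(d,camera_params('wrist'),s); np.savez('/tmp/w1.npz',p=p,P=P)
print(s['time_s'],s['position'])
hsv=cv2.cvtColor(p,cv2.COLOR_RGB2HSV);H,S=hsv[...,0],hsv[...,1]
m=(H>4)&(H<16)&(S>150)&(P[...,2]>.05)&(P[...,2]<.18)
# lateral coordinate across the bottle
lat=P@np.array([-np.sin(YB),np.cos(YB),0]); fw=P@np.array([np.cos(YB),np.sin(YB),0])
print('cap lat',np.percentile(lat[m],[1,50,99]),'exp',CEN@[-np.sin(YB),np.cos(YB),0],'z',np.percentile(P[m],[1,99],axis=0))
m=(H>17)&(H<32)&(S>120)&(P[...,2]>.03)&(P[...,2]<.1)
print('yel lat',np.percentile(lat[m],[1,50,99]))
E
```

```text
[0.55000461 0.25331597 0.1028832 ] [[ 0.         -0.97926406  0.202588  ]
 [ 0.          0.202588    0.97926406]
 [-1.          0.          0.        ]]
2.1167 [0.54941933 0.25489649 0.22886701]
cap lat [0.34455446 0.36039981 0.376268  ] exp 0.3594875571853574 z [[0.51462914 0.24230069 0.12188887]
 [0.55215191 0.27456163 0.14294497]]
yel lat [0.34362415 0.36048638 0.37795041]
```

View pics/w1.png

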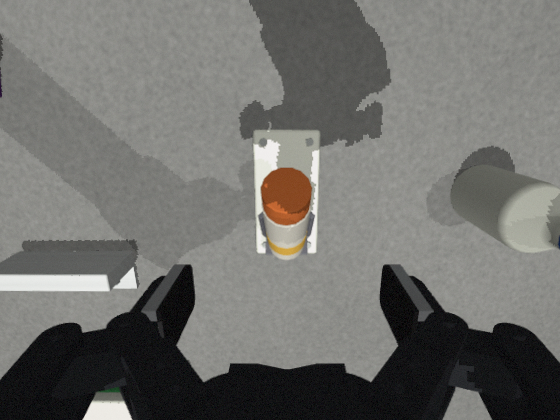

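The wrist view shows the bottle centred between the jaws: cap at (287,195), yellow band at (287,245), and pads at (180,300) and (395,300). It agrees with the fixed cameras to about 1 mm, so I descend and grip.

```bash
python3 - <<'E'
from rig import *
from h import *
r=move_l(G+OFF,ori(YB),feed=.08,until_force=8); s=sense(); print(r,s['position'],s['wrist_force'])
command_gripper(0.0,30); s=sense(); print(s['time_s'],s['finger_gap'],s['wrist_force'])
sleep(.2)
move_l(G+OFF+[0,0,.02],feed=.04); print(sense()['wrist_force'])
move_l(G+OFF+[0,0,.12],feed=.12)
s=sense(); p,d=camera('wrist'); cv2.imwrite('pics/w2.png',p[:,:,::-1]); np.savez('/tmp/w2.npz',p=p,P=wcloud(d,camera_params('wrist'),s),pos=s['position'],R=s['tcp_rot'])
print(s['time_s'],s['position'],s['finger_gap'],s['wrist_force'])
p,d=camera('side'); cv2.imwrite('pics/s2.png',p[:,:,::-1]); np.savez('/tmp/s2.npz',p=p,d=d)
c=camera_params('side')
Ps=cloud(d,c['K'],c['dist'],c['rotation'],c['position']); cv2.imwrite('pics/s2c.png',cv2.resize(p[60:220,140:360,::-1],None,fx=3,fy=3,interpolation=cv2.INTER_CUBIC))
E
```

```text
False [0.55033767 0.2534635  0.1094295 ] [-0.29995455  0.25268944  0.22297384]
4.3167 0.037339329439960545 [0.51919656 0.93299745 1.47249938]
[ 0.08406408  0.36417264 -1.25201502]
6.15 [0.54943445 0.2530639  0.22797447] 0.03716701556619816 [-0.12704129  0.07867029 -1.15485788]
```

View pics/w2.png

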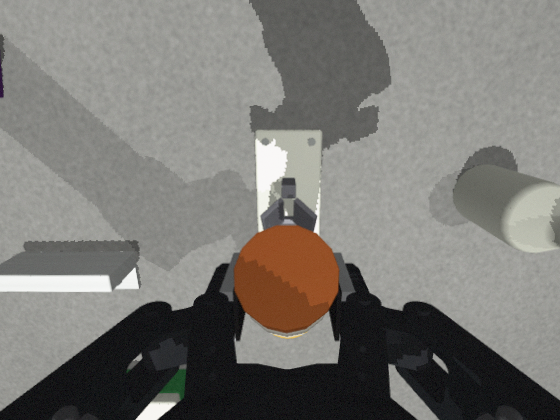

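View pics/s2c.png

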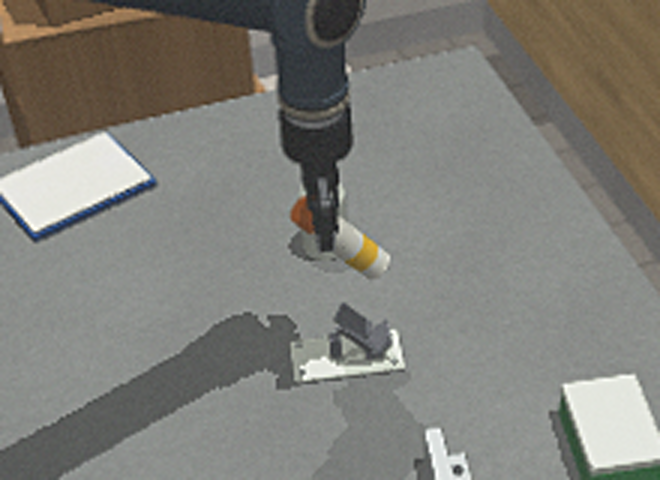

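The bottle is held and still leaning, out of the now empty rest (wrist view: cap disc at (287,280); side crop: foot at (375,265)). I measure its pose in the grip from the cap disc.

```bash
cat >> h.py <<'E'
def capfit(p,P,pos,R):
    hsv=cv2.cvtColor(p,cv2.COLOR_RGB2HSV);H,S=hsv[...,0],hsv[...,1]
    m=(H>4)&(H<16)&(S>150)&np.isfinite(P[...,2])&(np.linalg.norm(P-pos,axis=-1)<.09)
    q=P[m]; 
    for k in range(6):
        c=np.median(q,0) if k==0 else q.mean(0)
        n=np.linalg.svd(q-c,full_matrices=False)[2][2]; n*=np.sign(n[2])
        Q=P[m]; q=Q[abs((Q-c)@n)<max(.0025,.006-.001*k)]
    t=(q-c)@R  # tool frame
    ca=c+0; 
    # centre of disc: enclosing circle in plane
    u=R[:,2]-n*(R[:,2]@n); u/=np.linalg.norm(u); w=np.cross(n,u)
    (e,r)=cv2.minEnclosingCircle(np.stack([(q-c)@u,(q-c)@w],1).astype(np.float32))
    ca=c+u*e[0]+w*e[1]
    print('cap pts',len(q),'r',round(r,4),'n tool',(n@R).round(3),'tilt',np.degrees(np.arccos(n[2])).round(1),'capcentre tool',((ca-pos)@R).round(4),'point 38 below',((ca-.038*n-pos)@R).round(4),'foot',(ca-.13*n).round(4))
    return ca,n
E
python3 - <<'E'
from h import *
z=np.load('/tmp/w2.npz'); capfit(z['p'],z['P'],z['pos'],z['R'])
E
```

```text
cap pts 8620 r 0.018 n tool [-0.765  0.644 -0.008] tilt 40.0 capcentre tool [-0.023   0.0243 -0.0004] point 38 below [ 0.0061 -0.0001 -0.0001] foot [0.6075 0.2416 0.1514]
```

Tilt is 40.0° and the pivot lies 6 mm ahead of the TCP, 92 mm above the foot, as planned. Next I move to the bar and push slowly.

```bash
cat >> h.py <<'E'
ZG=.106
def gp(dist,z=ZG): 
    g=FACE-dist*NF; g[2]=z; return g+OFF
E
python3 - <<'E'
from rig import *
from h import *
move_l(gp(.11,.23),ori(YBAR),feed=.2)
move_l(gp(.11),feed=.15)
sleep(.2); f0=sense(); print(f0['time_s'],f0['position'],f0['wrist_force'])
for dd in (.085,.07,.06,.05,.04,.03,.024):
    r=move_l(gp(dd),feed=.03,until_force=15); s=sense(); print(dd,r,round(s['time_s'],2),((FACE-s['position'])@NF).round(4),((s['wrist_force']-f0['wrist_force'])@NF).round(2),s['wrist_force'].round(2))
    if r: break
s=sense(); p,d=camera('wrist'); cv2.imwrite('pics/w3.png',p[:,:,::-1]); capfit(p,wcloud(d,camera_params('wrist'),s),s['position'],s['tcp_rot'])
E
```

```text
8.85 [0.47428623 0.00929363 0.11279605] [ 0.48746963  0.21816703 -1.69788009]
0.085 False 9.83 0.0852 -1.39 [-0.89  0.46 -1.13]
0.07 False 10.48 0.072 -5.72 [-5.2   0.88  1.84]
0.06 False 10.97 0.0633 -9.13 [-8.5   1.85  1.41]
0.05 False 11.45 0.0526 -6.5 [-5.73  2.32  0.38]
0.04 False 11.93 0.0416 -4.56 [-4.07  0.63  0.34]
0.03 False 12.42 0.0306 -4.76 [-4.06  1.83 -0.54]
0.024 False 12.77 0.0239 -3.6 [-3.08  0.75 -0.29]
cap pts 7775 r 0.018 n tool [-0.994  0.11  -0.001] tilt 6.3 capcentre tool [-0.0328  0.0086  0.0002] point 38 below [0.0049 0.0044 0.0002] foot [ 0.564  -0.0075  0.0156]
```

View pics/w3.png

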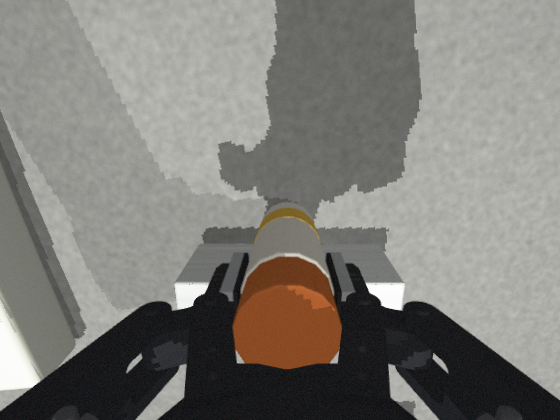

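The bottle is against the bar with 6.3° of lean left (cap at (287,315) in the wrist view, foot at the bar's face). It has slid 4 mm back in the pads. I push the last few millimetres.

```bash
python3 - <<'E'
from rig import *
from h import *
for dd in (.020,.0165):
    r=move_l(gp(dd),feed=.02,until_force=15); sleep(.15); s=sense(); print(dd,r,round(s['time_s'],2),((FACE-s['position'])@NF).round(4),s['wrist_force'].round(2))
    p,d=camera('wrist'); capfit(p,wcloud(d,camera_params('wrist'),s),s['position'],s['tcp_rot'])
cv2.imwrite('pics/w4.png',p[:,:,::-1])
E
```

```text
0.02 False 13.32 0.0199 [-4.14 -0.05  1.  ]
cap pts 7301 r 0.018 n tool [-0.997  0.071  0.001] tilt 4.1 capcentre tool [-0.0331  0.0071  0.    ] point 38 below [ 0.0048  0.0044 -0.    ] foot [ 0.5644 -0.008   0.0155]
0.0165 False 13.84 0.0164 [-3.34  0.26  0.98]
cap pts 6852 r 0.0179 n tool [-0.999  0.038 -0.001] tilt 2.2 capcentre tool [-0.0333  0.006   0.0001] point 38 below [0.0047 0.0046 0.0001] foot [ 0.5646 -0.0078  0.0154]
```

View pics/w4.png

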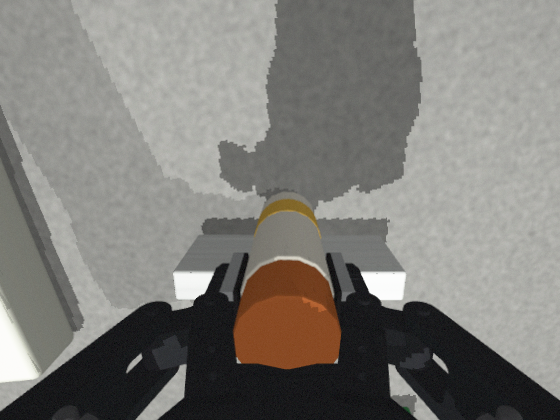

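```bash
python3 - <<'E'
from rig import *
from h import *
r=move_l(gp(.0132),feed=.02,until_force=15); sleep(.3); s=sense(); print(r,round(s['time_s'],2),((FACE-s['position'])@NF).round(4),s['wrist_force'].round(2))
p,d=camera('wrist'); ca,n=capfit(p,wcloud(d,camera_params('wrist'),s),s['position'],s['tcp_rot'])
# back off, lift
move_l(gp(.035),feed=.08); move_l(gp(.05,.25),feed=.15)
s=sense(); p,d=camera('wrist'); ca,n=capfit(p,wcloud(d,camera_params('wrist'),s),s['position'],s['tcp_rot'])
print(s['time_s'],s['position'],s['wrist_force'].round(2),s['finger_gap'])
p,d=camera('side'); cv2.imwrite('pics/s5.png',p[:,:,::-1])
E
```

```text
False 14.51 0.0143 [-7.12  1.71  3.57]
cap pts 6618 r 0.018 n tool [-1.     0.016 -0.   ] tilt 0.8 capcentre tool [-0.0334  0.0051  0.0001] point 38 below [0.0046 0.0045 0.0001] foot [ 0.5646 -0.0079  0.0152]
cap pts 6777 r 0.018 n tool [-1.     0.028 -0.002] tilt 1.5 capcentre tool [-0.0333  0.0056  0.0002] point 38 below [0.0046 0.0046 0.0003] foot [ 0.5301 -0.0011  0.1585]
16.1 [ 0.53214874 -0.00193085  0.25505454] [ 0.38 -0.81 -0.98] 0.03725949840701206
```

View pics/s5.png

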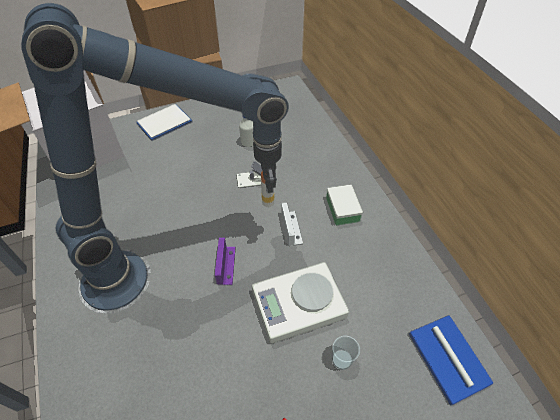

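Step 2 is done: the tilt was 0.8° at the bar and is 1.5° held free. The side view shows the bottle upright in the gripper at (268,190), with box, wash bottle and beaker in place. Next is the pan.

```bash
python3 - <<'E'
from rig import *
from h import *
t=PAN+.003*NF
move_l([t[0],t[1],.25],feed=.15)
move_l([t[0],t[1],.185],feed=.1); sleep(.3)
s=sense(); print(s['time_s'],s['position'],s['wrist_force'].round(2))
p,d=camera('wrist'); P=wcloud(d,camera_params('wrist'),s); ca,n=capfit(p,P,s['position'],s['tcp_rot'])
r=move_l([t[0],t[1],.164],feed=.012,until_force=2.5); s=sense(); print(r,s['time_s'],s['position'],s['wrist_force'].round(2))
cv2.imwrite('pics/w6.png',p[:,:,::-1])
p,d=camera('wrist'); P=wcloud(d,camera_params('wrist'),s); ca,n=capfit(p,P,s['position'],s['tcp_rot'])
p,d=camera('side'); cv2.imwrite('pics/s6.png',cv2.resize(p[180:360,220:420,::-1],None,fx=3,fy=3,interpolation=cv2.INTER_CUBIC))
E
```

```text
19.3917 [ 0.56245853 -0.29218241  0.18557228] [ 0.45  0.34 -1.76]
cap pts 6802 r 0.0349 n tool [-1.     0.028 -0.001] tilt 1.7 capcentre tool [-0.0335  0.0014  0.0169] point 38 below [0.0045 0.0003 0.017 ] foot [ 0.568  -0.2758  0.0891]
True 20.6583 [ 0.56242829 -0.29207875  0.16918028] [ 0.96 -0.26  4.26]
cap pts 6766 r 0.0331 n tool [-1.     0.026 -0.   ] tilt 1.5 capcentre tool [-0.0335  0.0013  0.015 ] point 38 below [0.0045 0.0004 0.015 ] foot [ 0.5673 -0.2777  0.0727]
```

View pics/s6.png

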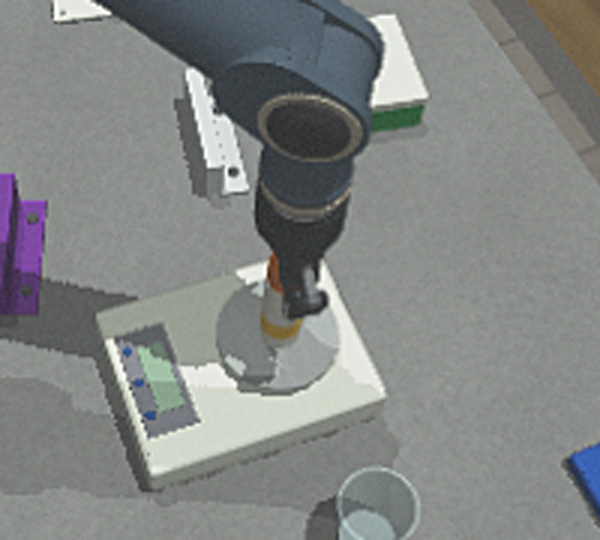

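The foot touched the pan at TCP z = 0.169, giving a foot height of 0.0727, as expected. The crop shows the bottle upright on the pan. The cap circle picked up stray pixels this time (r = 33 mm), so I ignore its centre. Now I release.

```bash
python3 - <<'E'
from rig import *
from h import *
command_gripper(.06); sleep(.3); command_gripper(.085); sleep(.3)
s=sense(); p,d=camera('wrist'); ca,n=capfit(p,wcloud(d,camera_params('wrist'),s),s['position'],s['tcp_rot']); cv2.imwrite('pics/w7.png',p[:,:,::-1])
x=s['position']; print(s['time_s'],x,s['finger_gap'],s['wrist_force'].round(2))
move_l(x+[0,0,.12],feed=.1)
move_l(x+[-.05,0.06,.16],feed=.15)
print(sense()['time_s'])
for n_ in ('scene','side'):
    p,d=camera(n_); cv2.imwrite(f'pics/{n_}8.png',p[:,:,::-1]); c=camera_params(n_); P=cloud(d,c['K'],c['dist'],c['rotation'],c['position']); np.savez(f'/tmp/{n_}8.npz',p=p,P=P)
    X,Y,Z=P[...,0],P[...,1],P[...,2]
    for nm,m in (('bottle',(np.hypot(X-PAN[0],Y-PAN[1])<.06)&(Z>.08)&(Z<.22)),('box',(X>.73)&(X<.9)&(abs(Y)<.12)&(Z>.015)&(Z<.08)),('beaker',(np.hypot(X-.567,Y+.486)<.07)&(Z>.012)&(Z<.11)),('wash',(np.hypot(X-.606,Y-.457)<.07)&(Z>.012)&(Z<.17))):
        q=P[m]; print(n_,nm,len(q),np.percentile(q,[2,98],axis=0).round(3).tolist() if len(q) else '')
E
```

```text
cap pts 6406 r 0.04 n tool [-0.993  0.121 -0.004] tilt 6.8 capcentre tool [-0.0343  0.0066 -0.0224] point 38 below [ 0.0034  0.002  -0.0223] foot [ 0.5662 -0.3147  0.0732]
22.0833 [ 0.56151088 -0.29154255  0.16796619] 0.08485096060349005 [ 0.28  0.38 -1.22]
24.2167
scene bottle 529 [[0.546, -0.304, 0.083], [0.578, -0.272, 0.205]]
scene box 2149 [[0.761, -0.066, 0.021], [0.859, 0.065, 0.061]]
scene beaker 739 [[0.534, -0.52, 0.015], [0.601, -0.453, 0.092]]
scene wash 965 [[0.591, 0.43, 0.017], [0.636, 0.488, 0.152]]
side bottle 410 [[0.542, -0.312, 0.083], [0.575, -0.28, 0.204]]
side box 1020 [[0.756, -0.074, 0.018], [0.854, 0.06, 0.06]]
side beaker 592 [[0.534, -0.52, 0.015], [0.601, -0.453, 0.092]]
side wash 1 [[0.579, 0.442, 0.012], [0.579, 0.442, 0.012]]
```

View pics/scene8.png

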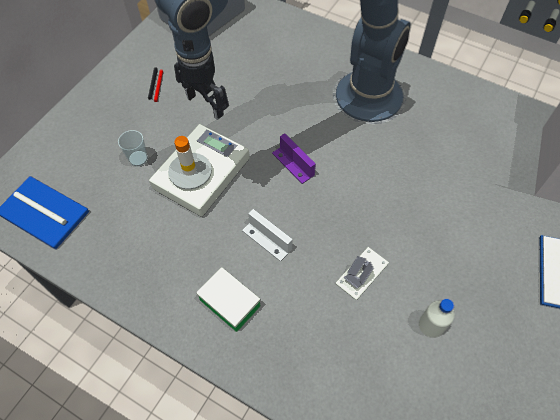

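View pics/side8.png

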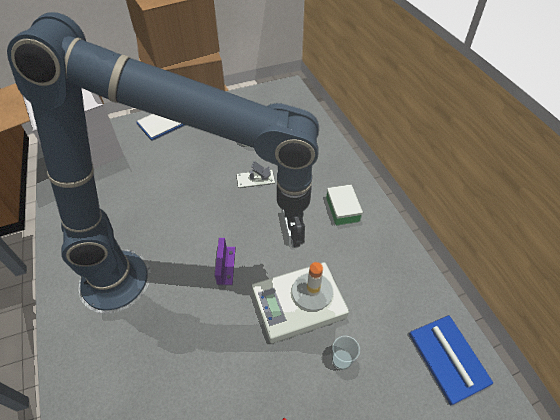

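The bottle stands alone on the pan (scene: cap (182,143); side: cap (316,268)). The wrist fit after release read 6.8°, but it was contaminated (r = 40 mm), so I check the tilt with a cylinder fit.

```bash
python3 - <<'E'
from h import *
from scipy.optimize import least_squares
for n in ('scene','side'):
    z=np.load(f'/tmp/{n}8.npz'); P=z['P'];X,Y,Z=P[...,0],P[...,1],P[...,2]
    m=(np.hypot(X-PAN[0],Y-PAN[1])<.05)&(Z>.08)&(Z<.198); q=P[m]
    R=np.where(q[:,2]>.176,.018,.019)
    def f(x):
        a=np.array([x[2],x[3],1]);a/=np.linalg.norm(a); w=q-[x[0],x[1],.137]
        return (np.linalg.norm(w-np.outer(w@a,a),axis=1)-R)/.003
    s=least_squares(f,[PAN[0],PAN[1],0,0],loss='soft_l1'); x=s.x
    print(n,'centre',x[:2].round(4),'tilt deg',np.degrees(np.hypot(*x[2:])).round(2),x[2:].round(3),'dist mm',(np.hypot(*(x[:2]-PAN[:2]))*1e3).round(1),'top z',np.percentile(P[(np.hypot(X-PAN[0],Y-PAN[1])<.02)&(Z>.18)&(Z<.25)][:,2],[50,90]).round(4))
E
```

```text
scene centre [ 0.5582 -0.2926] tilt deg 0.3 [-0.004 -0.003] dist mm 1.6 top z [0.2003 0.2044]
side centre [ 0.561  -0.2914] tilt deg 1.15 [-0.008 -0.018] dist mm 1.7 top z [0.2006 0.2031]
```

Both cameras agree: the bottle is upright (0.3° and 1.2°), under 2 mm from the pan's centre, with its top at about 0.203 m. I hand the job in.

```bash
python3 -c "
from rig import *
s=sense(); print(s['time_s'],s['finger_gap'],s['wrist_force'].round(2)); print(finish_job())"
```

```text
24.3167 0.08510899943746127 [-0.28 -0.16 -0.43]
the job is handed in; nothing more can be done
None
```

The bottle is standing upright on the balance pan, released, and I handed the job in at about 24.3 s of the 54 s. The hand-in gives no verdict.

- **Grip and push:** I gripped the bottle at 30 N while it leaned 40.0° and lifted it straight out of the rest. I then pushed its foot against the aluminium bar with about 4–9 N until the lean was 0.8°, with the foot still touching. It slid about 4.5 mm in the pads during the push, and I corrected for that when placing it.
- **Placing:** I lowered it until light contact, about 6 N by the wrist sensor. I then opened the gripper and moved the arm clear.
- **Last checks:**
  - The two fixed cameras put the bottle within 2 mm of the pan's centre, with tilts of 0.3° and 1.2°.
  - Its top is at about 0.203 m, where 0.202 m was expected.
  - The green box and beaker have not moved in either view. The wash bottle has not moved in the scene view; the arm hid it in the final side view.
- **Disagreement:** The wrist camera's cap fits over the pan picked up stray pixels: they gave a cap radius of 33–40 mm where 18 mm is right, and one read 6.8° of tilt after release. I discarded that reading in favour of the cylinder fits.

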